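# Load the cell block and hold the shutter open

## Task

Pick up the oblong aluminium cell block and seat it in the matching pocket on top of the low dark detector module, flat and fully down, and let go of it while the shutter is still closed. Then pull the module's spring-return shutter slide by its upright black tab, out towards the robot until the slide's pointer lines up with the pointer on the small index clip, and finish while still holding it steadily there: do not let go at the end. Leave everything else where it is, do not knock it over, and do not disturb the seated block.

Things in the scene. Friction and masses are not known exactly. Their poses are not given: they have to be found in the camera images.
- detector: low dark-grey detector module, fixed. Origin at bench level; x points from its front (robot side) to the rear lamp house, y to its left, z up. x -130..170, y -125..125 mm; deck top 46 mm above the bench; lamp house (x 85..170) 91 mm high. Left on the deck a grey nest plate 110 x 90 mm, 14 thick, centred on the pocket; right the shutter lane between rails 6 mm high
- pocket (a point): centre of the pocket's FLOOR, 46 mm above the bench, at x 0, y +60 mm of the module, axes as the module's. Pocket 63 mm along x, 43 mm along y, 14 mm deep (1.5 mm clearance each side of the cell block, 2 mm chamfer at the mouth); rim 60 mm above the bench
- cell_block: loose aluminium block, OBLONG, 60 (its x) x 40 (y) x 38 mm high, 140-280 g, two small dark dots on top, dark window in each end. Origin at the centre of its underside. Starts flat on the bench in one of three places shared with square block and ring. Fits either way round; seated, 24 mm stand above the rim: grip across the 40 mm, fingertips 16 mm or more above its underside
- shutter (a joint): travel of the shutter slide, m: 0 closed (at rest), growing as it is pulled along the module's -x, end stop at 0.075. A spring pulls it back: about 5 N closed plus 1.6 N per 10 mm; it snaps shut when released
- shutter_grip (a point): point on the mid-plane of the slide's upright black tab, moves with it, 82 mm above the bench; when closed at x +10, y -60 mm of the module. Tab 12 mm thick along the module's x, 40 mm wide along y, top 16 mm above this point; the steel carriage below it (36 x 30 mm) tops out 24 mm below this point. Pinch the tab from above across its 12 mm
- shutter_pointer (a point): tip of the flat steel pointer (5 mm wide) that sticks out to the right (module's -y) from the slide's carriage, at the tab's mid-plane; moves with the slide
- index_pointer (a point): the mark: tip of the matching steel pointer on the index clip, a small aluminium clip (16 x 20 x 9 mm) fixed on the deck right of the lane; axes as the module's. Its place along the module's x varies (25 to 55 mm of pull). Lined up, the pointers face tip to tip, 2 mm apart, at the same module x
- square_block: a decoy: plain aluminium block, SQUARE in plan, 50 x 50 x 36 mm, one large dark disc on top; origin at the centre of its underside. Does not fit the pocket; leave alone
- round_holder: a bystander: upright aluminium ring, outer diameter 52 mm, bore 28 mm, 34 mm high; origin at the centre of its underside. Leave alone
- bottle: a bystander: clear glass bottle with white cap, 60 mm diameter, 150 mm high, standing; origin at the centre of its underside
- beaker: a bystander: open glass beaker, rim diameter 72 mm, 90 mm high; origin at the centre of its underside
- screwdriver: a bystander: screwdriver about 190 mm long lying flat; origin under its middle
- wrench: a bystander: small open-ended wrench about 140 mm long lying flat; origin under its middle
- vial_tray: a bystander: white open tray 80 x 120 x 30 mm with six capped vials, 45 mm high in all; origin at the centre of its underside
Things that resemble listed ones, but are neither listed nor needed, are in the scene too. Leave any blue, brown or yellow look-alike of the cell_block alone.

How it is judged:
By the outcome, as a careful person would: the job done as asked, in the order asked, and still so for the second after the job is handed in, while the arm keeps its last pose, push and grip.
It also fails if it takes over 53 s, if anything falls off the work surface, if the arm or the gripper's body presses on something with over 40 N, if the wrist force passes 120 N, or if a joint passes its speed limit or range.

## Robot

A 6-joint arm with a two-finger parallel gripper is mounted at the origin on the work surface. World frame = base frame: x ahead of the robot, y to its left, z up, the work surface at z = 0. Lengths are in m, angles in degrees, forces in N, time in s.
With the tool pointing down it reaches from about 0.4 to 0.825 m from the base axis. Payload 7 kg.
Tool frame: the origin (TCP) lies midway between the tips of the shut fingers; the grasp point (between the pads) lies ctrl.grasp_offset behind it (ctrl.grasp_offset is the distance from the TCP to the grasp point, in m); z points along the fingers, y is the line along which they close (so a half turn about z gives the same grasp; the last joint's range is limited). The gripper opens to 88 mm and grips with 3 to 60 N. Pads are 19 mm wide; open, the fingers measure 130 mm over their backs; the gripper's body (78 mm by 193 mm) begins 47 mm behind the grasp point.
Start: joints at [-57.748, 20.546, 0.682, 0, -70.136, -16.507], TCP at [0.183, -0.65, 0.227] pointing down, gripper open.
Joint ranges: [-176.03, 176.03], [-82.01, 121.73], [-58.28, 71.71], [-173.87, 95.51], [-174.79, -0.11], [-173.66, 173.66]. Speed limits (degrees/s): [136.94, 136.94, 172.46, 180, 180, 180].

## Interface

Orientations are given as [roll, pitch, yaw] about the fixed x, y, z axes, in that order (R = Rz(yaw) Ry(pitch) Rx(roll)).
In Python, from plant import ctrl gives the robot as it stands. The module is installed in compiled form; this text tells all that it offers.
- The arm moves only by the tool send_rows, never from a script. Its argument "increments" is a list that holds one entry, the list of rows, each a list of 4 numbers: the shift along the world's x, y, z normalised to -1 to 1, where 1 is 0.2 m, then the turn about the world's z normalised to -1 to 1, where 1 is 1.5 rad. In form: [[[x, y, z, roll], ...]]. A call has 1 to 12 rows; each row is the pose to reach, as a shift and turn from the pose commanded when the call began; what a row does not reach only later rows make up. A row lasts 1/8 s, in which the tool goes at most 62.5 mm and 10.7 degrees, less where a joint would pass 70% of its speed; a pose out of reach is approached as far as the arm can. A call with a number of a shift or a turn outside -1 to 1 is refused whole. A call with a gripper value outside its range is refused whole. "jaw" is the opening, from 0 (shut) to 1 (fully open), set as the call begins (left out, the last holds). The fingers move at their own pace and stop on an object; the grip force is fixed at half the most. Time passes only in rows, so rows that repeat a pose let the fingers close. It gives the time, the measured TCP pose, the force, the opening and the grip force at its end, in the units of the state.
- ctrl.get_obs(): the state, without advancing time (a new reading comes with each control period).
- ctrl.snapshot(name): name is "scene" or "top" or "wrist"; returns the picture (384x512x3 uint8, red, green, blue); there is no depth.
- ctrl.calibration(name): a dict with "mtx" (3x3 intrinsics, pixels), "k1" (the pictures are not rectified: a ray, as slopes to the right and down, at radius r is drawn at 1 + k1 r^2 times it, then the intrinsics apply), "eye" and "attitude" of the camera in the world. Camera axes: x right, y up, looking along -z (the intrinsics and any distortion apply to the point x, -y, -z); pixel columns grow to the right and rows downward; lengths in m; the calibration is good to about 2 mm. A picture is of the moment at which its call begins: read the wrist's pose just before it. calibration takes no time and is no camera call; for the wrist camera it gives the pose at the moment of the call.
- ctrl.close_job(): hands the job in; it is judged then, once.
Trained networks look in the newest picture that a camera, given by its name, has taken for a name from the list of things; names that differ only in an ending like _2 or _b are one class to them, and where a whole thing is asked for, a point or a joint stands for the part that bears it (a point fixed in the world has none). Each returns a list of dicts, best first, with "conf" (0 to 1); they miss things now and then, are a little off and sometimes report something else, mostly with a low value. They report only what shows in the picture. A call takes as long as a camera call. They do not tell look-alikes from the thing itself.
- ctrl.trace(thing, camera): "mask" (384x512 bool, what is visible of it) and "bbox" ([left, top, right, bottom] in pixels, round what is visible of it).
- ctrl.spot_point(thing, camera): "pixel" ([row, column] in pixels: a listed point, or the origin of a listed thing).
The state is a dict: "clock": time; "joint_pos": joint angles; "qvel": joint speeds; "tau": joint torques, N m; "tool_pos": TCP position; "orientation": TCP orientation; "force": force on the tool from outside, world axes, zero at the start; "moment": the same for the moment, N m; "opening": finger opening in m; "gripper_force": force on a finger pad.
Only numpy, scipy, OpenCV 4.12 (cv2) and the standard library are available. Lean on these libraries where they do the work, as an engineer would, in place of code of your own. Each camera call takes 0.05 s, during which the arm holds its last target. There are 200 camera calls.

## Working session

There is one attempt and no reset: what is moved stays moved. The work goes in short steps, Python scripts to look and compute and a tool call to move; the robot and the scene stay as the last step left them, time stands still between calls to the robot, and variables do not carry over. Pictures are saved under pics/ and viewed, at most 10 in all, crops included, and the job is handed in when it is done.

Besides the shell and the picture viewer there is one more tool, called after "Call:" as a command line: name --argument value ..., lists and objects as JSON in quotes. send_rows: Moves the arm, as the interface text tells. Its arguments: {"type":"object","properties":{"increments":{"type":"array"},"jaw":{"type":"number"}},"required":["increments"]}

```bash
mkdir -p pics; ls; python3 - <<'E'
from plant import ctrl
import cv2,numpy as np
o=ctrl.get_obs(); print(o); print(ctrl.grasp_offset)
for c in("scene","top"):
    im=ctrl.snapshot(c); cv2.imwrite(f"pics/{c}0.png",cv2.resize(im[:,:,::-1],(800,600))); k=ctrl.calibration(c); print(c,k)
    for t in("cell_block","detector","square_block","round_holder","vial_tray","bottle","beaker"):
        print(t,[(np.round(d["conf"],2),np.round(d["bbox"])) for d in ctrl.trace(t,c)][:5])
    for t in("cell_block","pocket","shutter_grip","shutter_pointer","index_pointer","detector"):
        print(t,[(np.round(d["conf"],2),np.round(d["pixel"],1)) for d in ctrl.spot_point(t,c)][:5])
E
```

```text
pics
{'clock': 0.0, 'joint_pos': array([-5.77504481e+01,  2.05917853e+01,  6.32796982e-01, -1.99819860e-02,
       -7.01363300e+01, -1.65067141e+01]), 'qvel': array([-0.03158789,  0.08709179, -0.0400701 , -0.03444002,  0.02493943,
        0.01934925]), 'tau': array([ 4.02796422e-04, -5.82722926e+01,  2.93061876e+01,  6.99726239e+00,
        7.05403945e-03, -1.89267398e-04]), 'tool_pos': array([ 0.18297256, -0.64920653,  0.22561176]), 'orientation': array([ 1.79903273e+02, -9.07514471e-03, -1.64263960e+02]), 'force': array([ 0.58882643, -0.4360423 ,  0.32585044]), 'moment': array([-0.01310069,  0.01722531,  0.0370629 ]), 'gripper_force': 0.0, 'opening': 0.08766086158414425}
0.0188
scene {'mtx': array([[384.55454903,   0.        , 252.09906558],
       [  0.        , 384.55454903, 200.065838  ],
       [  0.        ,   0.        ,   1.        ]]), 'k1': -0.012190094906840445, 'eye': array([ 1.42976452, -0.23272672,  0.64577075]), 'attitude': array([57.6219638 ,  0.71011318, 75.44344856])}
cell_block [(np.float64(0.95), array([152., 253., 183., 280.])), (np.float64(0.71), array([205., 2
[... 2093 characters left out ...]
y([361., 135., 387., 160.])), (np.float64(0.28), array([284., 163., 305., 184.]))]
beaker [(np.float64(0.73), array([401., 232., 425., 255.])), (np.float64(0.15), array([224., 162., 238., 196.]))]
cell_block [(np.float64(0.81), array([175.7, 327.9])), (np.float64(0.78), array([143.3, 334.4])), (np.float64(0.75), array([176. , 291.2])), (np.float64(0.68), array([251.8, 315.7])), (np.float64(0.55), array([143.6, 272. ]))]
pocket [(np.float64(0.7), array([190.9, 193.1]))]
shutter_grip [(np.float64(0.65), array([185.9, 226.3]))]
shutter_pointer [(np.float64(0.75), array([185.9, 239.7]))]
index_pointer [(np.float64(0.6), array([201.1, 243.4]))]
detector [(np.float64(0.94), array([190.4, 210.8]))]
```

View pics/top0.png

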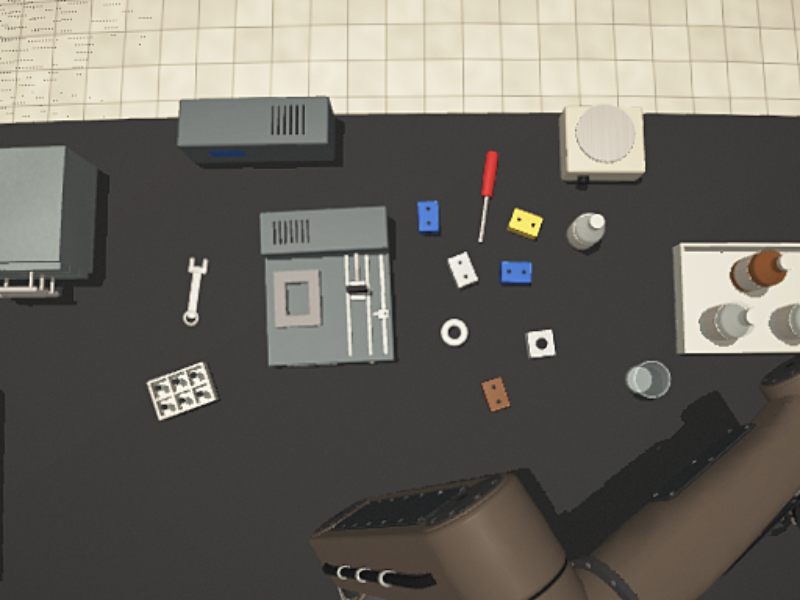

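View pics/scene0.png

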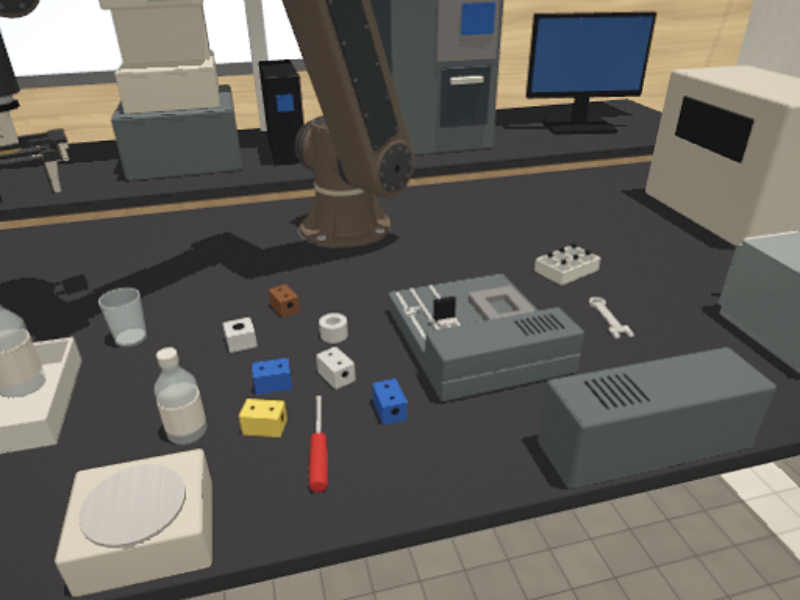

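Candidates in top0 (800×600 px): white oblong with two dots (462,269), blue (428,216) and (516,272), yellow (525,222), brown (495,394), white square with one disc (540,343), ring (454,332). By the description I choose the white oblong at (462,269). The module is at (330,285), with its nest on the left (298,297), tab at (357,289) and clip at (381,313).

```bash
cat > h.py <<'E'
from plant import ctrl
import cv2,numpy as np
from scipy.spatial.transform import Rotation as R
def cal(c): return ctrl.calibration(c)
def ray(k,px):  # px row,col
    u=np.array([(px[1]-k["mtx"][0,2])/k["mtx"][0,0],(px[0]-k["mtx"][1,2])/k["mtx"][1,1]]); s=u.copy()
    for _ in range(20): s=u/(1+k["k1"]*(s@s))
    return R.from_euler("xyz",k["attitude"],degrees=True).apply([s[0],-s[1],-1])
def at(k,px,z):
    d=ray(k,px); return k["eye"]+d*(z-k["eye"][2])/d[2]
def proj(k,P):
    p=R.from_euler("xyz",k["attitude"],degrees=True).inv().apply(np.atleast_2d(P)-k["eye"])
    s=np.c_[p[:,0],-p[:,1]]/-p[:,2:]; s=s*(1+k["k1"]*(s**2).sum(1,keepdims=True))
    return np.c_[s[:,1]*k["mtx"][1,1]+k["mtx"][1,2],s[:,0]*k["mtx"][0,0]+k["mtx"][0,2]]  # row,col
def state():
    o=ctrl.get_obs(); print("t",round(o["clock"],2),"tcp",o["tool_pos"].round(4),"rpy",o["orientation"].round(2),"F",o["force"].round(1),"open",round(o["opening"],4),"gf",round(o["gripper_force"],1)); return o
E
python3 - <<'E'
from h import *
for c in("scene","top"):
    k=cal(c)
    for t,z in(("pocket",.046),("shutter_grip",.082),("shutter_pointer",.05),("index_pointer",.05),("detector",0)):
        ctrl.snapshot(c) if 0 else None
        d=ctrl.spot_point(t,c)
        if d: print(c,t,round(d[0]["conf"],2),at(k,d[0]["pixel"],z).round(4))
    print([(round(d["conf"],2),np.round(d["pixel"]),at(k,d["pixel"],0).round(3)) for d in ctrl.spot_point("cell_block",c)])
k=cal("top")
# deck corners front-left, front-right ; nest
for n,(c,r),z in(("deckFL",(268,366),.046),("deckFR",(394,361),.046),("lampFL",(262,255),.091),("lampFR",(388,250),.091),("blk",(462,269),.038)):
    print(n,at(k,(r*.64,c*.64),z).round(4))
w=cal("wrist"); print(w); state()
E
```

```text
scene pocket 0.98 [0.5599 0.2051 0.046 ]
scene shutter_grip 0.53 [0.5672 0.0674 0.082 ]
scene shutter_pointer 0.77 [0.5684 0.055  0.05  ]
scene index_pointer 0.16 [ 0.6738 -0.1329  0.05  ]
scene detector 0.79 [0.5451 0.1274 0.    ]
[(0.94, array([247., 174.]), array([ 0.609, -0.241,  0.   ])), (0.88, array([238., 216.]), array([ 0.601, -0.127,  0.   ])), (0.84, array([198., 183.]), array([ 0.371, -0.193,  0.   ])), (0.8, array([273., 169.]), array([ 0.707, -0.262,  0.   ])), (0.66, array([265., 249.]), array([ 0.73 , -0.067,  0.   ]))]
top pocket 0.7 [0.5518 0.1887 0.046 ]
top shutter_grip 0.65 [0.5626 0.0828 0.082 ]
top shutter_pointer 0.75 [0.566  0.0437 0.05  ]
top index_pointer 0.6 [0.5189 0.0324 0.05  ]
top detector 0.94 [0.558  0.1385 0.    ]
[(0.81, array([176., 328.]), array([ 0.603, -0.236,  0.   ])), (0.78, array([143., 334.]), array([ 0.708, -0.259,  0.   ])), (0.75, array([176., 291.]), array([ 0.603, -0.118,  0.   ])), (0.68, array([252., 316.]), array([ 0.362, -0.193,  0.   ])), (0.55, array([144., 272.]), array([ 0.708, -0.058,  0.   ])), (0.47, array([219., 344.]), array([ 0.463, -0.283,  0.   ]))]
deckFL [0.4179 0.2547 0.046 ]
deckFR [0.4269 0.0059 0.046 ]
lampFL [0.6322 0.2608 0.091 ]
lampFR [0.6398 0.0157 0.091 ]
blk [ 0.6094 -0.1302  0.038 ]
{'mtx': array([[266.0541808 ,   0.        , 257.17986692],
       [  0.        , 266.0541808 , 190.62996683],
       [  0.        ,   0.        ,   1.        ]]), 'k1': -0.007534721134505431, 'eye': array([ 0.11942761, -0.6673419 ,  0.38492351]), 'attitude': array([-1.41987093e+01, -3.82029570e-03,  1.05696396e+02])}
t 2.0 tcp [ 0.1831 -0.6497  0.2266] rpy [-180.     -0.   -164.26] F [-0.4 -0.7  0.4] open 0.0874 gf 0.0
```

Call:
send_rows --increments '[[[0.1,0.12,0,0],[0.3,0.36,0,0.02],[0.5,0.6,0,0.04],[0.7,0.84,0,0.07]]]' --jaw 1

```text
clock: 2.5
tool_pos: [0.3241, -0.4803, 0.2267]
orientation: [-180.0, 0.0, -158.2]
force: [1.5, -0.6, 0.5]
opening: 0.0873
gripper_force: 0.0
```

Call:
send_rows --increments '[[[0.2,0.24,0,0],[0.4,0.48,0,0],[0.6,0.72,0,0],[0.7,0.84,0,0]]]'

```text
clock: 3.0
tool_pos: [0.4649, -0.3113, 0.2269]
orientation: [-180.0, 0.0, -158.1]
force: [0.7, -0.2, -0.2]
opening: 0.0871
gripper_force: 0.0
```

Call:
send_rows --increments '[[[0.2,0.24,0,0],[0.4,0.48,0,0],[0.6,0.75,0,0],[0.7,0.9,0,0],[0.7,0.9,0,0]]]'

```text
clock: 3.62
tool_pos: [0.6046, -0.1312, 0.2261]
orientation: [180.0, -0.0, -158.1]
force: [-0.8, -0.1, 0.1]
opening: 0.0879
gripper_force: 0.0
```

```bash
python3 - <<'E'
from h import *
o=state(); k=cal("wrist"); print(k["eye"],k["attitude"])
im=ctrl.snapshot("wrist"); cv2.imwrite("pics/w1.png",cv2.resize(im[:,:,::-1],(800,600),interpolation=cv2.INTER_CUBIC))
np.save("w1.npy",im)
for d in ctrl.trace("cell_block","wrist"):
    m=d["mask"]; print(round(d["conf"],2),np.round(d["bbox"]),im[m].mean(0).round(), at(k,np.argwhere(m).mean(0),.03).round(3))
for t,z in(("pocket",.046),("shutter_grip",.082),("shutter_pointer",.05),("index_pointer",.05),("cell_block",0)):
    print(t,[(round(d["conf"],2),np.round(d["pixel"],1),at(k,d["pixel"],z).round(4)) for d in ctrl.spot_point(t,"wrist")])
E
```

```text
t 3.62 tcp [ 0.6046 -0.1312  0.2261] rpy [ 1.7999e+02 -2.0000e-02 -1.5805e+02] F [-0.8 -0.1  0.1] open 0.0879 gf 0.0
[ 0.54319498 -0.15556854  0.38443157] [-1.41833981e+01 -1.24692481e-02  1.11901658e+02]
0.98 [118. 181. 175. 227.] [247. 237.  92.] [ 0.699 -0.26   0.03 ]
0.83 [155. 120. 213. 168.] [ 68. 110. 193.] [ 0.603 -0.237  0.03 ]
0.77 [240. 154. 276. 200.] [243. 242. 238.] [ 0.609 -0.131  0.03 ]
0.75 [253. 257. 288. 278.] [107. 186. 242.] [ 0.73  -0.064  0.03 ]
pocket []
shutter_grip [(0.58, array([219.7, 430.1]), array([0.5697, 0.0807, 0.082 ]))]
shutter_pointer [(0.72, array([202.8, 396.2]), array([0.5687, 0.0518, 0.05  ]))]
index_pointer [(0.85, array([165.1, 414.1]), array([0.5163, 0.0484, 0.05  ]))]
cell_block [(0.82, array([174.6, 255.9]), array([ 0.6115, -0.13  ,  0.    ])), (0.8, array([139.2, 185.2]), array([ 0.6015, -0.2424,  0.    ])), (0.77, array([253. , 270.9]), array([ 0.7198, -0.061 ,  0.    ])), (0.69, array([204.7, 153. ]), array([ 0.7124, -0.2572,  0.    ]))]
```

View pics/w1.png

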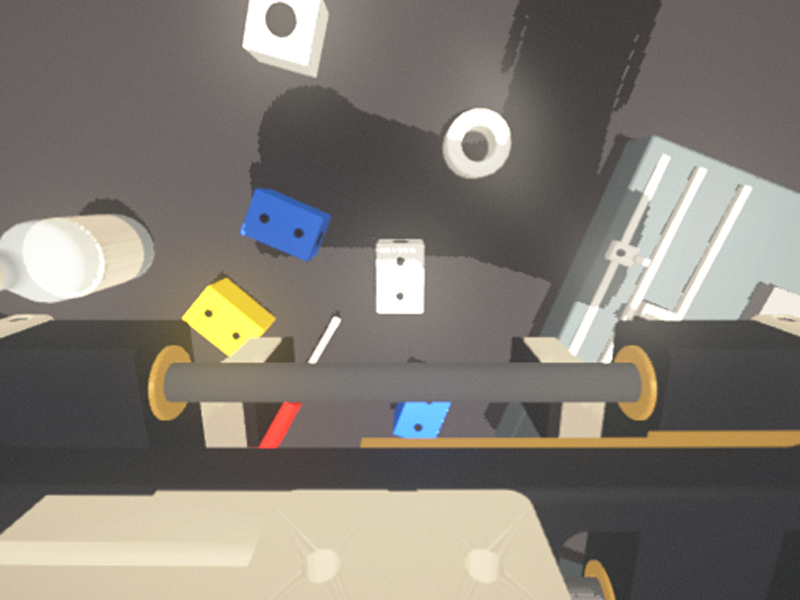

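The white oblong with two dots sits at (400,277) in w1, nearly aligned with the tool. Blue and yellow look-alikes are beside it at (287,222) and (230,318). I'll check the choice in a close crop and measure it.

```bash
python3 - <<'E'
from h import *
from scipy.optimize import least_squares
im=np.load("w1.npy"); k=cal("wrist")
r0,r1,c0,c1=140,215,215,300
cv2.imwrite("pics/crop1.png",cv2.resize(im[r0:r1,c0:c1,::-1],None,fx=8,fy=8,interpolation=cv2.INTER_NEAREST))
def corners(x,y,a,z,L=.03,W=.02):
    c,s=np.cos(a),np.sin(a); return np.array([[x+c*u-s*v,y+s*u+c*v,z] for u,v in((L,W),(L,-W),(-L,-W),(-L,W))])
g=cv2.cvtColor(im,cv2.COLOR_RGB2GRAY); win=np.zeros_like(g); win[r0:r1,c0:c1]=1
m=((g>170)&(win>0)).astype(np.uint8)
# keep blob
n,l,st,ce=cv2.connectedComponentsWithStats(m); i=1+np.argmax(st[1:,4]); m=(l==i).astype(np.uint8); m=cv2.morphologyEx(m,cv2.MORPH_CLOSE,np.ones((7,7)))
print(st[i])
tgt=cv2.GaussianBlur(m.astype(np.float32),(0,0),1.0)
def sil(p):
    q=np.r_[corners(*p,.0),corners(*p,.038)]; h=cv2.convexHull(proj(k,q)[:,::-1].astype(np.float32))
    S=16; o=np.zeros_like(m); cv2.fillConvexPoly(o,np.round(h*S).astype(np.int32),1,cv2.LINE_8,4); return cv2.GaussianBlur(o.astype(np.float32),(0,0),1.0)
from scipy.optimize import minimize
f=lambda p:((sil([p[0]/100,p[1]/100,p[2]])-tgt)**2).sum()
r=minimize(f,[60.9,-13.0,np.radians(22)/1],method="Nelder-Mead",options=dict(initial_simplex=[[60.9,-13,.38],[61.5,-13,.38],[60.9,-12.4,.38],[60.9,-13,.45]]))
print(r.x,np.degrees(r.x[2]),r.fun)
state()
E
```

```text
[ 240  153   32   48 1429]
[ 60.8085016  -13.41604383   0.39147924] 22.43010843010193 1.7954864501953125
t 3.98 tcp [ 0.6027 -0.1346  0.2268] rpy [-1.7999e+02  2.0000e-02 -1.5831e+02] F [ 0.4 -0.2  0.1] open 0.088 gf 0.0
```

View pics/crop1.png

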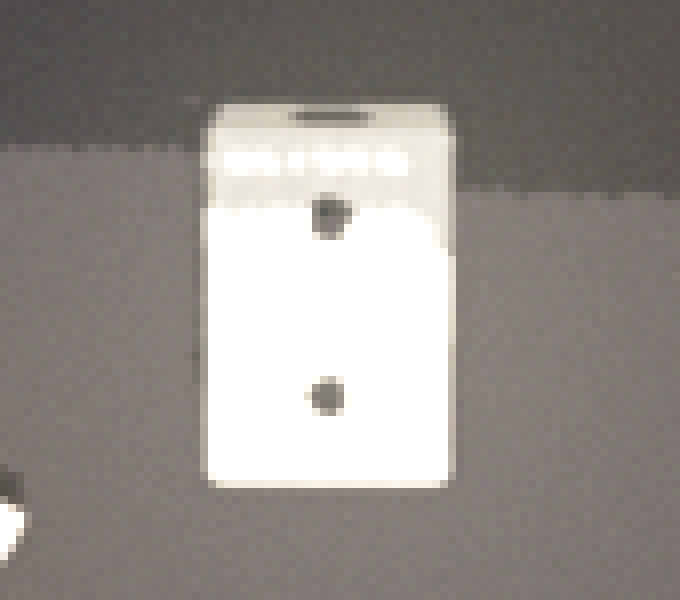

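Crop confirms it: white oblong block, two small dots, dark window in the end. I'll re-measure lower, with the arm settled.

Call:
send_rows --increments '[[[0.01,0,-0.15,0],[0.03,0.01,-0.35,0],[0.03,0.01,-0.5,0],[0.03,0.01,-0.5,0],[0.03,0.01,-0.5,0]]]'

```text
clock: 4.6
tool_pos: [0.6099, -0.1322, 0.128]
orientation: [-179.9, 0.1, -158.2]
force: [0.2, -0.7, 0.5]
opening: 0.0874
gripper_force: 0.0
```

```bash
cat >> h.py <<'E'
from scipy.optimize import minimize
def box(x,y,a,zs,L=.03,W=.02):
    c,s=np.cos(a),np.sin(a); return np.array([[x+c*u-s*v,y+s*u+c*v,z] for z in zs for u,v in((L,W),(L,-W),(-L,-W),(-L,W))])
def fitblock(im,k,x0,zs,thr=170,half=45):
    "silhouette fit of the white block; x0=[x,y,angle rad]"
    g=cv2.cvtColor(im,cv2.COLOR_RGB2GRAY); p=proj(k,[[x0[0],x0[1],np.mean(zs)]])[0].astype(int)
    w=np.zeros_like(g); w[max(p[0]-half,0):p[0]+half,max(p[1]-half,0):p[1]+half]=1
    n,l,st,_=cv2.connectedComponentsWithStats(((g>thr)&(w>0)).astype(np.uint8)); i=l[p[0],p[1]] or 1+np.argmax(st[1:,4])
    m=cv2.morphologyEx((l==i).astype(np.uint8),cv2.MORPH_CLOSE,np.ones((9,9))); B=lambda a:cv2.GaussianBlur(a.astype(np.float32),(0,0),1.0); t=B(m)
    def f(q):
        h=cv2.convexHull(proj(k,box(q[0]/100,q[1]/100,q[2],zs))[:,::-1].astype(np.float32)); o=np.zeros_like(m)
        cv2.fillConvexPoly(o,np.round(h*16).astype(np.int32),1,cv2.LINE_8,4); return ((B(o)-t)**2).sum()
    q0=np.array([x0[0]*100,x0[1]*100,x0[2]]); r=minimize(f,q0,method="Nelder-Mead",options=dict(initial_simplex=q0+np.array([[0,0,0],[.6,0,0],[0,.6,0],[0,0,.07]])))
    return np.r_[r.x[:2]/100,np.degrees(r.x[2])].round(4),round(r.fun,2),st[i]
E
python3 - <<'E'
from h import *
state(); k=cal("wrist"); im=ctrl.snapshot("wrist"); k2=cal("wrist"); o=state(); print(k["eye"],k2["eye"],k["attitude"])
cv2.imwrite("pics/w2.png",im[:,:,::-1])
for kk in (k,k2): print(fitblock(im,kk,[.609,-.131,.39],(0,.038),half=60))
print(o["joint_pos"].round(2))
E
```

```text
t 4.6 tcp [ 0.6099 -0.1322  0.128 ] rpy [-1.7994e+02  8.0000e-02 -1.5825e+02] F [ 0.2 -0.7  0.5] open 0.0874 gf 0.0
t 4.65 tcp [ 0.6101 -0.132   0.1284] rpy [-1.7993e+02  1.3000e-01 -1.5825e+02] F [ 0.  -0.2  1.6] open 0.0875 gf 0.0
[ 0.54809336 -0.15631323  0.2862982 ] [ 0.54821696 -0.15619947  0.2866128 ] [-1.42773807e+01  5.34159808e-02  1.11700261e+02]
(array([ 0.6093, -0.1307, 21.3097]), np.float64(10.69), array([ 238,  158,   42,   66, 2620], dtype=int32))
(array([ 0.61  , -0.1305, 21.3142]), np.float64(9.75), array([ 238,  158,   42,   66, 2620], dtype=int32))
[ 5.700e+00  2.015e+01 -1.355e+01  3.000e-02 -5.616e+01 -7.396e+01]
```

View pics/w2.png

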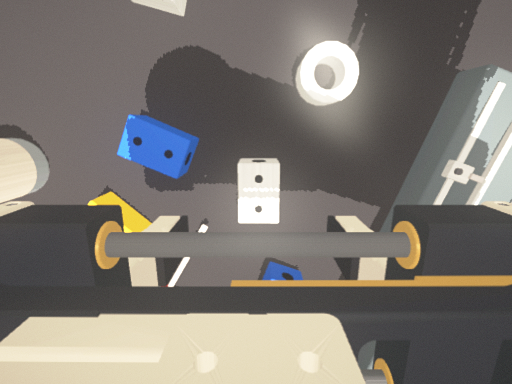

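Wrist view: block centred between the fingers at (259,190), ring at (328,75), blue block at (158,146), nothing in the way of the fingers. Descending and gripping.

Call:
send_rows --increments '[[[0,0.006,-0.12,0],[0,0.006,-0.3,0],[0,0.006,-0.46,0],[0,0.006,-0.545,0],[0,0.006,-0.545,0],[0,0.006,-0.545,0]]]'

```text
clock: 5.4
tool_pos: [0.6103, -0.1305, 0.0191]
orientation: [-179.9, 0.1, -158.2]
force: [0.9, -0.8, -0.4]
opening: 0.0877
gripper_force: 0.0
```

Call:
send_rows --increments '[[[0,0,0,0],[0,0,0,0],[0,0,0,0],[0,0,0,0],[0,0,0,0],[0,0,0,0]]]' --jaw 0

```text
clock: 6.15
tool_pos: [0.6092, -0.1305, 0.0176]
orientation: [-180.0, 0.0, -158.2]
force: [-0.2, -0.0, 0.4]
opening: 0.0399
gripper_force: 30.0
```

Call:
send_rows --increments '[[[0,0,0.05,0],[0,0,0.2,0],[0,0,0.45,0],[0,0,0.7,0],[0,0.05,0.88,0],[0,0.2,0.92,-0.05],[0,0.45,0.92,-0.13],[0,0.7,0.92,-0.23]]]'

```text
clock: 7.15
tool_pos: [0.6086, 0.0106, 0.2022]
orientation: [180.0, 0.0, -178.3]
force: [0.4, -1.4, -2.2]
opening: 0.0397
gripper_force: 30.0
```

Call:
send_rows --increments '[[[0,0.25,0,0],[0,0.5,0,0],[0,0.7,0,0],[0,0.8,0,0],[0,0.8,0,0],[0,0.8,0,0]]]'

```text
clock: 7.9
tool_pos: [0.6089, 0.1688, 0.2016]
orientation: [-180.0, -0.0, -178.0]
force: [0.0, -0.6, -2.7]
opening: 0.0398
gripper_force: 30.0
```

```bash
python3 - <<'E'
from h import *
k=cal("wrist"); im=ctrl.snapshot("wrist"); o=state(); print(k["eye"],k["attitude"]); np.save("w3.npy",im); np.save("k3.npy",k,allow_pickle=True)
cv2.imwrite("pics/w3.png",cv2.resize(im[:,:,::-1],(800,600),interpolation=cv2.INTER_CUBIC))
for t,z in(("pocket",.046),("shutter_grip",.082),("shutter_pointer",.05),("index_pointer",.05)):
    print(t,[(round(d["conf"],2),np.round(d["pixel"],1),at(k,d["pixel"],z).round(4)) for d in ctrl.spot_point(t,"wrist")])
E
```

```text
t 7.95 tcp [0.609  0.1685 0.2016] rpy [-1.7999e+02 -2.0000e-02 -1.7806e+02] F [ 0.3 -0.2 -1.8] open 0.0398 gf 30.0
[0.54285877 0.16667921 0.3599728 ] [-1.41713889e+01  1.09019936e-02  9.19235283e+01]
pocket [(0.84, array([132.4, 280.4]), array([0.5519, 0.1937, 0.046 ]))]
shutter_grip [(0.64, array([143. , 171.4]), array([0.5653, 0.0788, 0.082 ])), (0.57, array([155.1, 445.9]), array([0.5681, 0.365 , 0.082 ]))]
shutter_pointer [(0.66, array([142.5, 152.8]), array([0.568 , 0.0473, 0.05  ]))]
index_pointer [(0.9, array([ 92.5, 148.3]), array([0.5137, 0.0456, 0.05  ])), (0.64, array([128.6, 230.6]), array([0.5495, 0.1366, 0.05  ]))]
```

View pics/w3.png

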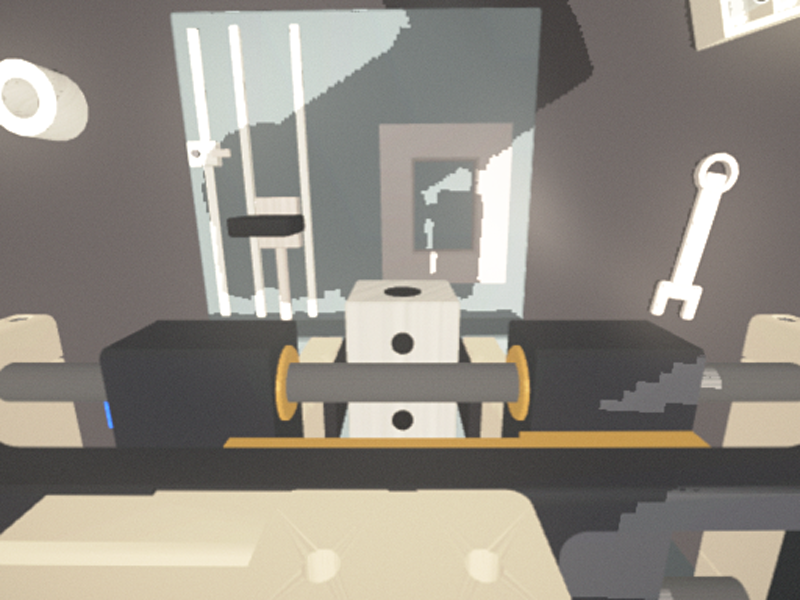

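```bash
python3 - <<'E'
from h import *
k=np.load("k3.npy",allow_pickle=True).item(); im=np.load("w3.npy")
P=lambda c,r,z:at(k,(r*.64,c*.64),z)
print("tcp .609 .1685")
for n,c,r,z in(("nFR",379,124,.06),("nFL",513,122,.06),("nRL",507,283,.06),("mFR",413,158,.06),("mFL",478,158,.06),("mRL",475,251,.06),("mRR",412,251,.06),("bT1",347,302,.222),("bT2",459,302,.222),("bB1",357,281,.184),("bB2",449,281,.184),("dot1",402,343,.222),("dot2",402,420,.222),("dFR",172,12,.046),("dFL",541,8,.046)): print(n,P(c,r,z).round(4))
# edge profiles (native), sub-pixel
g=cv2.cvtColor(im,cv2.COLOR_RGB2GRAY).astype(int)
print("row120 cols 235..335",g[125,235:300:1].tolist()); print("row140 col320-335", g[90,320:340].tolist())
print("col255 rows 70..110",g[70:110,255].tolist())
a=cv2.createCLAHE(3,(4,4)).apply(g.astype(np.uint8))[65:205,205:345]
cv2.imwrite("pics/crop3.png",cv2.resize(a,None,fx=4,fy=4,interpolation=cv2.INTER_NEAREST))
E
```

```text
tcp .609 .1685
nFR [0.4983 0.1497 0.06  ]
nFL [0.494  0.2399 0.06  ]
nRL [0.6047 0.2463 0.06  ]
mFR [0.5193 0.1735 0.06  ]
mFL [0.5178 0.2181 0.06  ]
mRL [0.5818 0.2209 0.06  ]
mRR [0.5834 0.1753 0.06  ]
bT1 [0.5798 0.1491 0.222 ]
bT2 [0.5785 0.1875 0.222 ]
bB1 [0.5804 0.1485 0.184 ]
bB2 [0.5791 0.1883 0.184 ]
dot1 [0.5941 0.1684 0.222 ]
dot2 [0.6243 0.1694 0.222 ]
dFR [0.4307 0.0094 0.046 ]
dFL [0.4203 0.2551 0.046 ]
row120 cols 235..335 [127, 127, 128, 127, 128, 128, 128, 126, 145, 164, 164, 166, 168, 167, 165, 168, 167, 165, 164, 165, 167, 165, 166, 166, 165, 168, 166, 164, 159, 145, 134, 125, 129, 127, 125, 132, 164, 215, 216, 216, 214, 214, 216, 218, 191, 135, 128, 131, 130, 131, 131, 134, 135, 132, 135, 137, 133, 136, 133, 136, 135, 138, 138, 136, 138]
row140 col320-335 [167, 166, 166, 167, 167, 167, 166, 160, 179, 211, 216, 214, 211, 216, 215, 212, 215, 213, 214, 213]
col255 rows 70..110 [124, 128, 124, 127, 128, 127, 127, 126, 129, 149, 168, 171, 170, 170, 171, 169, 168, 169, 169, 168, 167, 169, 169, 167, 170, 171, 171, 168, 168, 170, 170, 168, 168, 171, 169, 170, 170, 170, 168, 168]
```

View pics/crop3.png

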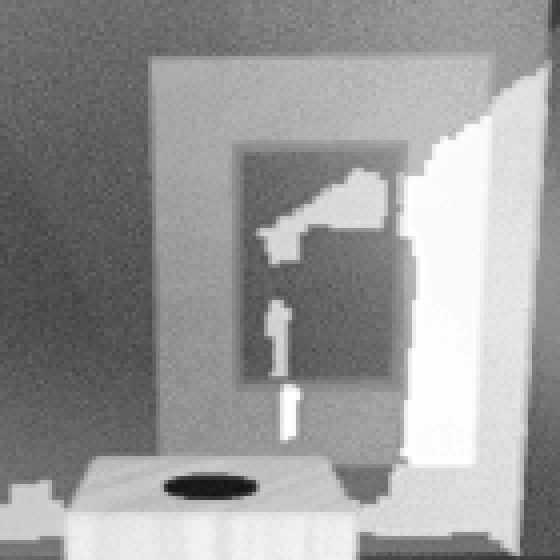

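The pocket (native about 282,131) and the held block's near end are both clear. The block is centred on the TCP to within 0.5 mm, and the pocket centre is about (0.551, 0.197) with yaw about 2.3°. Next I'll stop just above the rim for a relative check.

Call:
send_rows --increments '[[[-0.05,0.03,-0.05,0],[-0.17,0.09,-0.2,0.002],[-0.26,0.13,-0.38,0.004],[-0.29,0.1425,-0.5,0.004],[-0.29,0.1425,-0.56,0.004],[-0.29,0.1425,-0.56,0.004],[-0.29,0.1425,-0.56,0.004]]]'

```text
clock: 9.02
tool_pos: [0.552, 0.1983, 0.0904]
orientation: [180.0, 0.1, -177.7]
force: [-0.0, 0.0, -1.4]
opening: 0.0399
gripper_force: 30.0
```

```bash
python3 - <<'E'
from h import *
k=cal("wrist"); im=ctrl.snapshot("wrist"); o=state(); print(k["eye"],k["attitude"]); np.save("w4.npy",im); np.save("k4.npy",k,allow_pickle=True)
a=im[20:245,120:400,::-1]
cv2.imwrite("pics/w4.png",cv2.resize(a,(784,600*225*280//(280*214) and 630),interpolation=cv2.INTER_NEAREST)[:600])
for n in ("pocket","index_pointer","shutter_pointer","shutter_grip"):
    print(n,[(round(d["conf"],2),np.round(d["pixel"],1)) for d in ctrl.spot_point(n,"wrist")])
E
```

```text
t 9.07 tcp [0.552  0.1983 0.0906] rpy [ 1.7995e+02  9.0000e-02 -1.7767e+02] F [-0.4 -0.6 -2.8] open 0.0397 gf 30.0
[0.48566189 0.19564147 0.24871865] [-1.42761125e+01 -4.05705588e-02  9.22823824e+01]
pocket [(0.52, array([223.9, 254.3]))]
index_pointer [(0.67, array([161.2,  50.2]))]
shutter_pointer [(0.92, array([226.2,  66.6])), (0.54, array([161.1,  48.3]))]
shutter_grip []
```

View pics/w4.png

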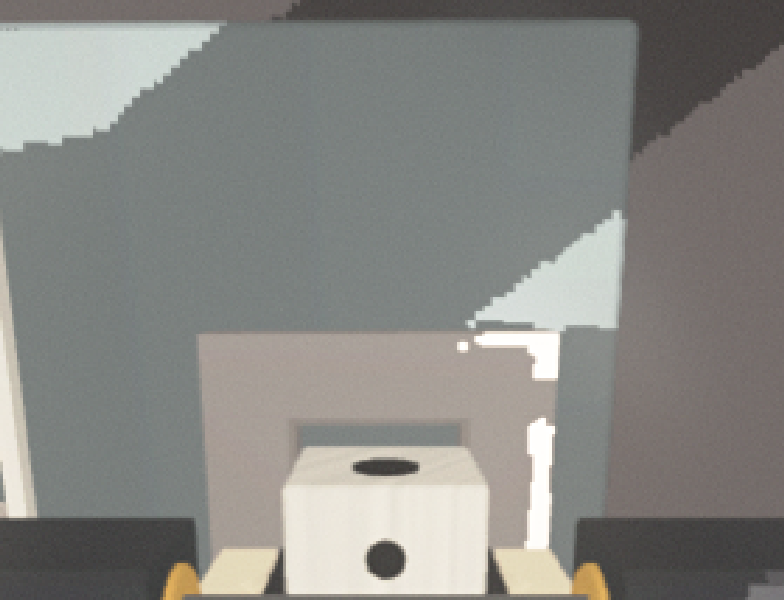

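```bash
python3 - <<'E'
from h import *
k=np.load("k4.npy",allow_pickle=True).item()
P=lambda c,r,z:at(k,(20+(r+.5)/2.8-.5,120+(c+.5)/2.8-.5),z)
for n,c,r,z in(("nFR",198,333,.06),("nFL",560,331,.06),("mFR",289,419,.06),("mFL",470,419,.06),("bB1",303,447,.0728),("bB2",467,447,.0728),("bT1",284,485,.1108),("bT2",489,485,.1108),("dFL",637,20,.046)): print(n,P(c,r,z).round(4))
im=np.load("w4.npy"); g=cv2.cvtColor(im,cv2.COLOR_RGB2GRAY).astype(int)
print(g[130:200,245].tolist()); print(g[174,185:330].tolist())
o=state()
E
```

```text
nFR [0.4981 0.1496 0.06  ]
nFL [0.494  0.2397 0.06  ]
mFR [0.5189 0.1725 0.06  ]
mFL [0.517  0.2188 0.06  ]
bB1 [0.5233 0.1775 0.0728]
bB2 [0.5217 0.217  0.0728]
bT1 [0.5227 0.1779 0.1108]
bT2 [0.5212 0.2171 0.1108]
dFL [0.4196 0.2546 0.046 ]
[128, 129, 132, 130, 131, 130, 130, 129, 138, 157, 161, 162, 161, 161, 164, 162, 161, 159, 161, 161, 160, 161, 162, 162, 160, 163, 159, 163, 163, 163, 159, 163, 158, 160, 160, 159, 160, 160, 161, 150, 147, 139, 129, 130, 127, 128, 131, 131, 135, 181, 205, 206, 204, 208, 208, 192, 176, 180, 197, 204, 204, 205, 206, 225, 227, 229, 230, 230, 230, 231]
[126, 127, 128, 126, 130, 129, 129, 138, 158, 156, 159, 159, 159, 159, 160, 158, 159, 161, 160, 160, 160, 160, 160, 160, 160, 161, 160, 159, 158, 159, 158, 162, 161, 160, 160, 161, 159, 155, 146, 148, 143, 128, 128, 129, 132, 126, 128, 128, 130, 130, 128, 132, 128, 129, 131, 126, 132, 130, 131, 130, 127, 130, 130, 129, 131, 129, 130, 131, 134, 132, 132, 130, 128, 132, 127, 133, 131, 130, 131, 130, 130, 134, 129, 131, 132, 131, 130, 133, 132, 132, 131, 132, 132, 133, 134, 131, 129, 131, 132, 136, 149, 150, 153, 163, 163, 164, 161, 163, 166, 163, 165, 160, 162, 164, 162, 161, 163, 162, 163, 162, 161, 162, 168, 234, 255, 254, 254, 254, 254, 254, 254, 255, 251, 150, 129, 131, 131, 132, 132, 133, 132, 132, 131, 131, 131]
t 9.28 tcp [0.5515 0.1981 0.0902] rpy [ 1.7996e+02  5.0000e-02 -1.7768e+02] F [-0.1  0.2 -2.4] open 0.0398 gf 30.0
```

Call:
send_rows --increments '[[[-0.005,-0.007,0,0],[-0.005,-0.007,-0.02,0],[-0.005,-0.007,-0.05,0],[-0.005,-0.007,-0.07,0],[-0.005,-0.007,-0.09,0],[-0.005,-0.007,-0.09,0]]]'

```text
clock: 10.02
tool_pos: [0.55, 0.1965, 0.0711]
orientation: [-180.0, -0.0, -177.7]
force: [-0.5, 0.9, -2.2]
opening: 0.0398
gripper_force: 30.0
```

Call:
send_rows --increments '[[[0,0,-0.015,0],[0,0,-0.03,0],[0,0,-0.04,0],[0,0,-0.043,0],[0,0,-0.043,0]]]'

```text
clock: 10.65
tool_pos: [0.5501, 0.1966, 0.0635]
orientation: [-180.0, 0.0, -177.7]
force: [-3.0, -1.2, 5.6]
opening: 0.0396
gripper_force: 30.0
```

Call:
send_rows --increments '[[[0,0,0.002,0],[0,0,0.002,0],[0,0,0.002,0],[0,0,0.002,0]]]' --jaw 0.75

```text
clock: 11.15
tool_pos: [0.5502, 0.1967, 0.0633]
orientation: [-180.0, 0.0, -177.7]
force: [0.6, -0.0, 0.0]
opening: 0.0652
gripper_force: 0.0
```

Call:
send_rows --increments '[[[0,0,0.1,0],[0,0,0.3,0],[0,0,0.5,0],[0,0,0.6,0],[0,0,0.6,0]]]'

```text
clock: 11.78
tool_pos: [0.551, 0.1972, 0.1852]
orientation: [179.9, 0.2, -177.7]
force: [0.5, 0.3, 0.4]
opening: 0.0659
gripper_force: 0.0
```

```bash
python3 - <<'E'
from h import *
k=cal("wrist"); im=ctrl.snapshot("wrist"); o=state(); np.save("w5.npy",im); np.save("k5.npy",k,allow_pickle=True)
cv2.imwrite("pics/w5.png",cv2.resize(im[:,:,::-1],(800,600),interpolation=cv2.INTER_CUBIC))
for n,z in(("shutter_grip",.082),("shutter_pointer",.05),("index_pointer",.05),("cell_block",.046)):
    print(n,[(round(d["conf"],2),np.round(d["pixel"],1),at(k,d["pixel"],z).round(4)) for d in ctrl.spot_point(n,"wrist")])
E
```

```text
t 11.82 tcp [0.5502 0.1968 0.1837] rpy [ 1.7995e+02  5.0000e-02 -1.7767e+02] F [ 0.1  0.5 -0.6] open 0.0659 gf 0.0
shutter_grip [(0.68, array([200.8, 139.4]), array([0.5668, 0.0774, 0.082 ]))]
shutter_pointer [(0.75, array([196.6, 125.7]), array([0.5725, 0.0477, 0.05  ]))]
index_pointer [(0.57, array([150.7, 117.6]), array([0.5204, 0.0431, 0.05  ]))]
cell_block [(0.77, array([183.7, 256.6]), array([0.5524, 0.197 , 0.046 ]))]
```

View pics/w5.png

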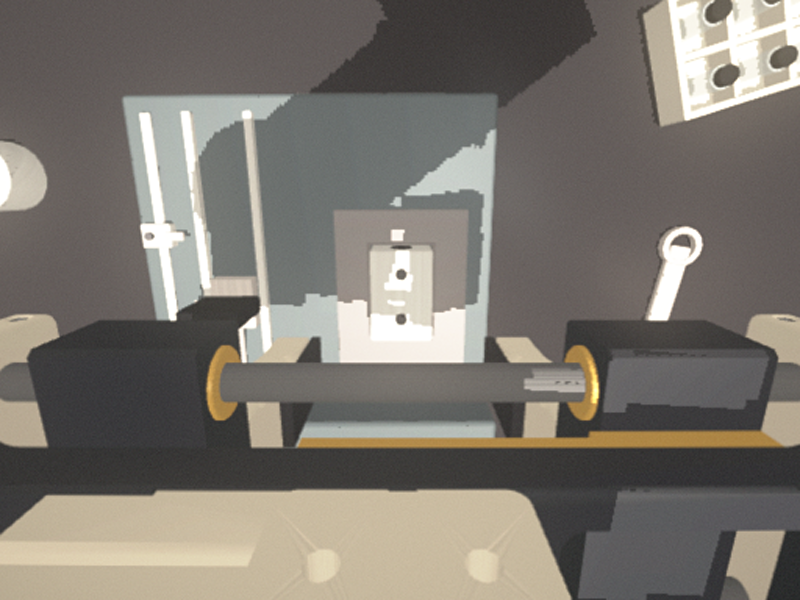

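The block sits in the nest at (401,292), flat and central. The slide tab is at about (222,308), and the clip pointer tip is at about (187,235). Next I turn the tool 90° over the tab.

Call:
send_rows --increments '[[[0,-0.05,0.05,0.06],[0.01,-0.15,0.08,0.18],[0.03,-0.3,0.08,0.3],[0.05,-0.45,0.08,0.42],[0.07,-0.55,0.08,0.54],[0.074,-0.6,0.08,0.66],[0.074,-0.6,0.08,0.78],[0.074,-0.6,0.06,0.9],[0.074,-0.6,0.03,0.97],[0.074,-0.6,0,1.0]]]'

```text
clock: 13.28
tool_pos: [0.5646, 0.0765, 0.1822]
orientation: [179.9, -0.0, -91.6]
force: [0.6, 0.2, -0.0]
opening: 0.0656
gripper_force: 0.0
```

Call:
send_rows --increments '[[[0,0,-0.1,0.03],[0,0,-0.2,0.048],[0,0,-0.25,0.048],[0,0,-0.25,0.048],[0,0,-0.25,0.048]]]'

```text
clock: 13.9
tool_pos: [0.5654, 0.0768, 0.1339]
orientation: [-180.0, 0.0, -87.6]
force: [-0.4, 0.6, -0.5]
opening: 0.0657
gripper_force: 0.0
```

```bash
python3 - <<'E'
from h import *
k=cal("wrist"); im=ctrl.snapshot("wrist"); o=state(); np.save("w6.npy",im); np.save("k6.npy",k,allow_pickle=True)
cv2.imwrite("pics/w6.png",cv2.resize(im[:,:,::-1],(800,600),interpolation=cv2.INTER_CUBIC))
for n,z in(("shutter_grip",.082),("shutter_pointer",.05),("index_pointer",.05)):
    print(n,[(round(d["conf"],2),np.round(d["pixel"],1),at(k,d["pixel"],z).round(4)) for d in ctrl.spot_point(n,"wrist")])
E
```

```text
t 13.95 tcp [0.5654 0.0768 0.1341] rpy [-1.7994e+02  2.0000e-02 -8.7600e+01] F [-0.5  0.4  0.2] open 0.0654 gf 0.0
shutter_grip [(0.94, array([209. , 253.9]), array([0.5675, 0.0803, 0.082 ]))]
shutter_pointer [(0.67, array([168.7, 254.2]), array([0.5687, 0.0519, 0.05  ]))]
index_pointer [(0.83, array([163.8, 309.6]), array([0.5182, 0.0453, 0.05  ]))]
```

View pics/w6.png

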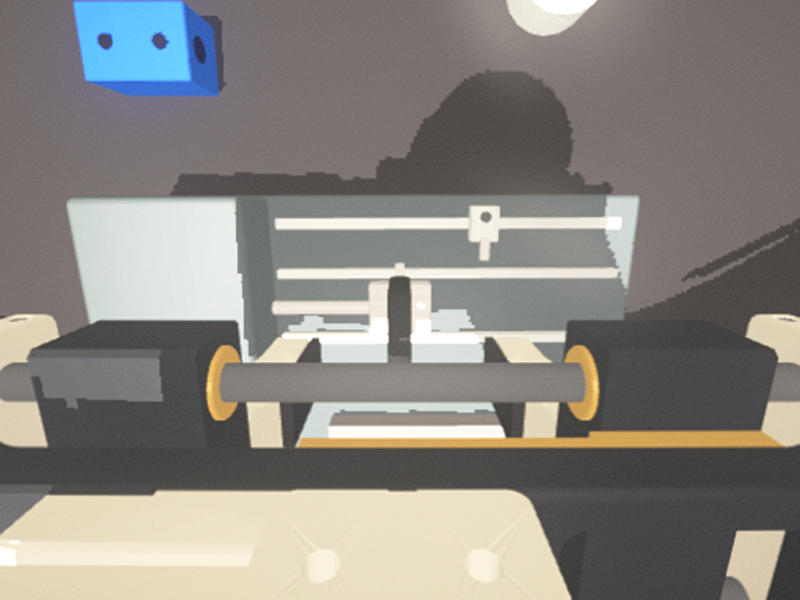

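The tab (400,310) is centred between the fingers (319..484). Pointer tips: slide (400,264), clip (485,260), roughly 49 mm apart. I'll descend and pinch.

Call:
send_rows --increments '[[[0,0,-0.08,0],[0,0,-0.2,0],[0,0,-0.3,0],[0,0,-0.35,0],[0,0,-0.35,0],[0,0,-0.35,0]]]'

```text
clock: 14.85
tool_pos: [0.5654, 0.0768, 0.0639]
orientation: [-180.0, 0.0, -87.6]
force: [0.1, -0.2, -0.6]
opening: 0.0656
gripper_force: 0.0
```

Call:
send_rows --increments '[[[0,0,0,0],[0,0,0,0],[0,0,0,0],[0,0,0,0],[0,0,0,0],[0,0,0,0],[0,0,0,0]]]' --jaw 0

```text
clock: 15.72
tool_pos: [0.5659, 0.0768, 0.0635]
orientation: [-179.9, 0.0, -87.6]
force: [4.1, -1.5, -2.4]
opening: 0.0117
gripper_force: 30.0
```

```bash
python3 - <<'E'
from h import *
k=cal("wrist"); im=ctrl.snapshot("wrist"); o=state(); np.save("w7.npy",im); np.save("k7.npy",k,allow_pickle=True)
cv2.imwrite("pics/w7.png",cv2.resize(im[60:240,140:380,::-1],(800,600),interpolation=cv2.INTER_NEAREST))
for n,z in(("shutter_pointer",.05),("index_pointer",.05)):
    print(n,[(round(d["conf"],2),np.round(d["pixel"],1),at(k,d["pixel"],z).round(4)) for d in ctrl.spot_point(n,"wrist")])
E
```

```text
t 15.78 tcp [0.5659 0.0768 0.0635] rpy [-1.7991e+02  1.0000e-02 -8.7570e+01] F [ 4.9 -1.1 -3.4] open 0.0117 gf 30.0
shutter_pointer []
index_pointer [(0.78, array([181.5, 330. ]), array([0.5186, 0.0466, 0.05  ]))]
```

Call:
send_rows --increments '[[[-0.02,-0.001,0,0],[-0.06,-0.003,0,0],[-0.1,-0.004,0,0],[-0.14,-0.006,0,0],[-0.18,-0.008,0,0],[-0.2,-0.008,0,0],[-0.2,-0.008,0,0],[-0.2,-0.008,0,0]]]'

```text
clock: 16.88
tool_pos: [0.527, 0.0751, 0.0635]
orientation: [-179.8, 0.0, -87.6]
force: [11.2, -4.5, -9.1]
opening: 0.0122
gripper_force: 30.0
```

```bash
python3 - <<'E'
from h import *
k=cal("wrist"); im=ctrl.snapshot("wrist"); o=state(); np.save("w8.npy",im); np.save("k8.npy",k,allow_pickle=True)
cv2.imwrite("pics/w8.png",cv2.resize(im[110:210,210:330,::-1],(720,600),interpolation=cv2.INTER_CUBIC))
for n,z in(("shutter_pointer",.05),("index_pointer",.05)):
    print(n,[(round(d["conf"],2),np.round(d["pixel"],1),at(k,d["pixel"],z).round(4)) for d in ctrl.spot_point(n,"wrist")])
E
```

```text
t 16.93 tcp [0.527  0.0751 0.0635] rpy [-179.81    0.    -87.55] F [11.7 -4.3 -7.7] open 0.0115 gf 30.0
shutter_pointer [(0.58, array([184.6, 255.9]), array([0.5285, 0.049 , 0.05  ]))]
index_pointer [(0.68, array([181.1, 270.2]), array([0.5191, 0.0463, 0.05  ]))]
```

View pics/w8.png

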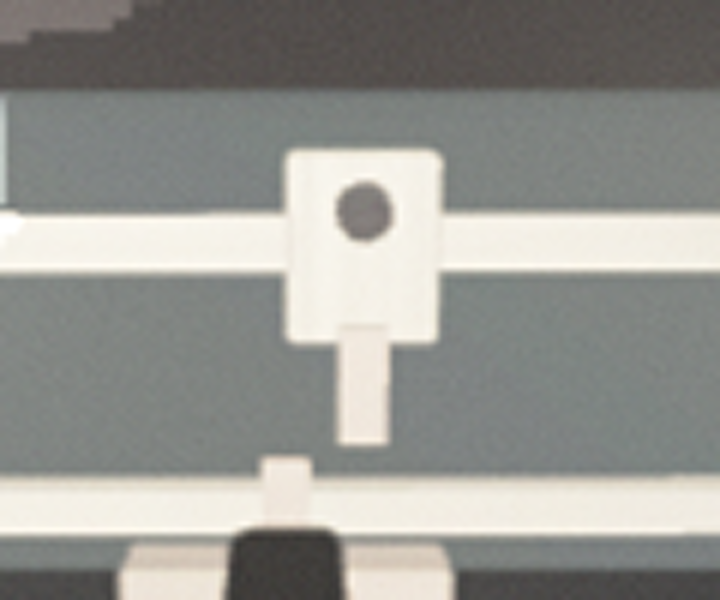

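Clip pointer centre is at 363 and slide pointer at 286 in the crop, about 8 mm left to pull. I'll pull that and re-measure.

Call:
send_rows --increments '[[[-0.015,-0.001,0,0],[-0.03,-0.001,0,0],[-0.04,-0.002,0,0],[-0.04,-0.002,0,0],[-0.04,-0.002,0,0],[-0.04,-0.002,0,0]]]'

```text
clock: 17.77
tool_pos: [0.5193, 0.0748, 0.0635]
orientation: [-179.8, 0.0, -87.6]
force: [11.8, -4.3, -9.7]
opening: 0.0119
gripper_force: 30.0
```

```bash
cat > m.py <<'E'
from h import *
def meas(name):
    k=cal("wrist"); im=ctrl.snapshot("wrist"); o=state(); np.save(name+".npy",im)
    cv2.imwrite(f"pics/{name}.png",cv2.resize(im[110:210,210:330,::-1],(720,600),interpolation=cv2.INTER_CUBIC))
    for n,z in(("shutter_pointer",.05),("index_pointer",.05)):
        print(n,[(round(d["conf"],2),np.round(d["pixel"],1),at(k,d["pixel"],z).round(4)) for d in ctrl.spot_point(n,"wrist")])
    g=cv2.cvtColor(im,cv2.COLOR_RGB2GRAY).astype(int)
    for r in range(164,200,2): print(r,g[r,240:285].tolist())
E
python3 -c "
from m import *
meas('w9')"
```

```text
t 17.82 tcp [0.5193 0.0748 0.0635] rpy [-1.7979e+02  1.0000e-02 -8.7560e+01] F [12.4 -5.4 -9.3] open 0.0117 gf 30.0
shutter_pointer [(0.67, array([185.5, 257.1]), array([0.52  , 0.0493, 0.05  ]))]
index_pointer [(0.63, array([180. , 259.6]), array([0.5185, 0.0455, 0.05  ]))]
164 [132, 134, 130, 132, 133, 178, 236, 241, 239, 240, 242, 243, 244, 242, 234, 231, 229, 229, 230, 230, 229, 226, 233, 241, 241, 241, 240, 239, 238, 242, 223, 146, 133, 131, 131, 127, 133, 135, 131, 132, 133, 135, 133, 128, 128]
166 [135, 132, 132, 134, 132, 159, 213, 237, 236, 234, 236, 239, 238, 238, 233, 234, 235, 233, 235, 235, 233, 233, 234, 237, 237, 236, 235, 236, 235, 235, 211, 140, 132, 132, 131, 132, 131, 131, 133, 132, 133, 132, 132, 128, 134]
168 [131, 130, 130, 133, 131, 131, 131, 133, 136, 133, 132, 135, 135, 155, 207, 233, 233, 234, 234, 235, 232, 222, 177, 136, 130, 132, 134, 132, 135, 130, 132, 132, 130, 132, 131, 131, 132, 134, 132, 135, 133, 134, 133, 132, 131]
170 [132, 134, 133, 134, 133, 133, 132, 131, 133, 134, 131, 134, 130, 155, 208, 232, 233, 232, 232, 235, 233, 224, 172, 133, 132, 132,
[... 2615 characters left out ...]
 238, 237]
194 [239, 240, 238, 240, 239, 239, 238, 238, 238, 239, 239, 238, 239, 236, 231, 232, 231, 231, 232, 229, 231, 235, 238, 238, 238, 237, 238, 237, 238, 238, 237, 238, 238, 237, 238, 237, 238, 238, 238, 237, 239, 237, 237, 237, 238]
196 [239, 240, 238, 240, 240, 240, 237, 240, 238, 241, 240, 240, 240, 238, 231, 234, 233, 233, 234, 234, 231, 236, 240, 240, 238, 240, 238, 238, 238, 238, 237, 238, 238, 238, 237, 237, 238, 236, 237, 236, 236, 237, 237, 236, 236]
198 [241, 241, 239, 239, 240, 240, 240, 239, 235, 197, 149, 127, 109, 108, 106, 103, 106, 109, 106, 107, 107, 106, 106, 108, 125, 173, 222, 238, 240, 238, 238, 238, 238, 238, 238, 238, 239, 238, 238, 238, 239, 238, 238, 238, 238]
```

View pics/w9.png

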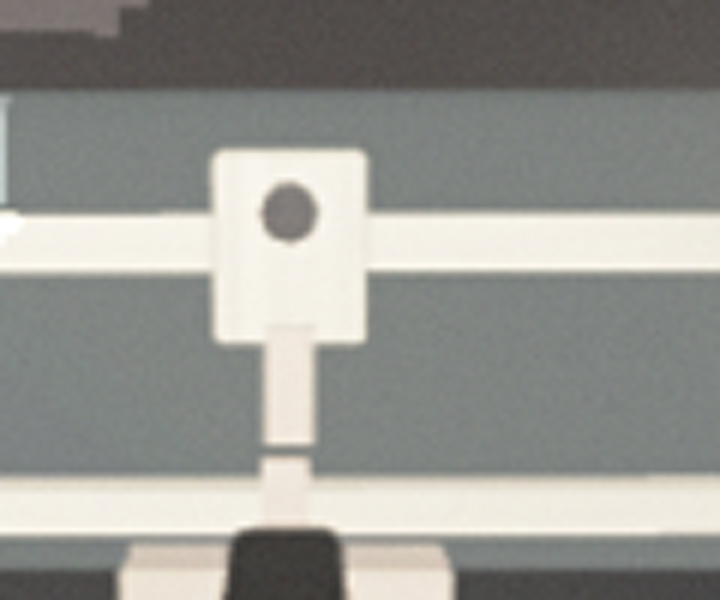

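The pointers face tip to tip, clip centre at native column 257.7 and slide at 257.1, so about 0.4 mm remains. I've now viewed 12 pictures, two over the limit of 10. I'll view no more and check the rest numerically.

Call:
send_rows --increments '[[[-0.002,0,0,0],[-0.002,0,0,0],[-0.002,0,0,0],[-0.002,0,0,0],[-0.002,0,0,0],[-0.002,0,0,0]]]'

```text
clock: 18.68
tool_pos: [0.519, 0.0747, 0.0635]
orientation: [-179.8, 0.0, -87.6]
force: [13.1, -5.0, -10.3]
opening: 0.012
gripper_force: 30.0
```

```bash
python3 - <<'E'
from h import *
im=ctrl.snapshot("wrist"); state(); g=cv2.cvtColor(im,cv2.COLOR_RGB2GRAY).astype(float)
for n,r in(("index",slice(170,182)),("slide",slice(187,190))):
    p=g[r,245:272].mean(0) if n=="index" else g[188,245:272]; h=182; a=np.where((p[:-1]<h)&(p[1:]>=h))[0][0]; b=np.where((p[:-1]>=h)&(p[1:]<h))[0][-1]
    L=a+(h-p[a])/(p[a+1]-p[a]); Rr=b+(p[b]-h)/(p[b]-p[b+1]); print(n,245+(L+Rr)/2)
im=ctrl.snapshot("top"); k=cal("top")
print([(round(d["conf"],2),at(k,d["pixel"],.046).round(3)) for d in ctrl.spot_point("cell_block","top")])
o=state(); print(np.abs(o["qvel"]).max())
E
```

```text
t 18.73 tcp [0.519  0.0748 0.0635] rpy [-1.7978e+02  1.0000e-02 -8.7560e+01] F [ 13.7  -4.2 -10.1] open 0.0117 gf 30.0
index 257.22683687152784
slide 257.1148785425101
[(0.78, array([ 0.695, -0.249,  0.046])), (0.63, array([ 0.712, -0.054,  0.046])), (0.49, array([ 0.599, -0.229,  0.046]))]
t 18.82 tcp [0.519  0.0747 0.0635] rpy [-1.7978e+02  1.0000e-02 -8.7560e+01] F [ 12.6  -4.7 -10.8] open 0.012 gf 30.0
0.09111102567062034
```

```bash
python3 -c "
from plant import ctrl
print(ctrl.close_job())"
```

```text
the job is handed in; nothing more can be done
None
```

I handed the job in at about 18.8 s: the cell block is seated and released in the pocket, and the gripper is still holding the shutter with its pointer within about 0.1 mm of the index pointer; I viewed 12 pictures, two over the limit of 10.

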